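Set out the Ganesh plaque on its folding stand inside the ring of diyas

TASK

Move the diya that was left on the folded display stand into the empty cup of the ring tray, snap the stand's back up until it stays fully open, and lower the plaque on to the stand so that it rests on the ledge behind the lip, centred, relief to the front, leaning on the back. Set the diya and the plaque down gently and upright, keep the stand in the middle of the tray, leave the other five diyas in their cups and the lota and the bell where they are, and let go of everything.

Things in the scene. Friction and masses are not known exactly. Their poses are not given: they have to be found in the camera images.
- tray: Grey hard-silicone tray, a flat disc 384 mm across, 5 mm thick, fixed on the trolley top. Origin: centre of its underside. Six cups lie on a circle of 145 mm radius, 60 degrees apart: round collars 5 mm high above the disc, 59 mm outer and 49 mm inner diameter. Five hold diyas; the one in the tray's own +y direction is empty. The folding stand lies in the middle
- empty_cup (a point): Centre of the floor of the empty cup (5 mm above the trolley top)
- sixth_diya_mid (a point): Clay diya left on the folded stand: a round bowl 26 mm high, foot 40 mm across, flaring to an upright rim 60 mm across (the rim band is the top 9 mm), with a tiny spout; 60 g. This point is its centre, 13 mm above its foot; z is its upright axis
- stand: Loose folding display stand (about 0.95 kg in all) lying on the tray. Base: dark steel plate 110 (x) x 100 (y) x 8 mm; origin at the centre of its underside, z up, front = +x. Its steel back plate, 50 mm wide, 5 mm thick, is hinged on the base and, folded, lies level towards -x, its top 31.5 mm above the underside, its end rail 30 mm beyond the base's rear edge
- hinge (a point): Middle of the hinge line of the back plate, which runs along the stand's y; 10 mm in front of the stand's origin and 20 mm above its underside
- back (a joint): Hinge of the stand's back plate: 0 = folded flat, 1.222 (70 degrees) = fully open against its stop, leaning 20 degrees rearwards from vertical (the face that was on top is then the front). A toggle spring works over centre: below 0.61 it pulls the plate shut, beyond 0.61 it snaps it open by itself; about 0.16 N m at either end (some 2 N at the rail)
- rail (a point): Middle of the round wooden rail at the free end of the back plate, 95 mm from the hinge line: 12 mm thick, 58 mm long (along the stand's y); its round ends stand 4 mm proud of the plate each side, so it can be pinched end to end and turns between the fingers. Folded, it lies 25.5 mm above the tray's disc with free space under and beside it
- lip (a point): Front of the stand, midway between its two lips, at ledge height (18 mm above the stand's underside, 47 mm ahead of its origin). The plaque's foot rests on two ledge blocks (y = -42 and +42 mm, 16 mm wide, x = 16 to 50 mm, top 18 mm up) behind lips 14 mm high, inner face at x = 44 mm; its back lies on the plate, foot at x = 23 mm, so that it leans 20 degrees rearwards
- plaque_mid (a point): Arched wooden Ganesh plaque, 120 mm wide (y), 140 mm tall (z), board 14 mm thick (x), 0.2 kg. This point is the centre of the board, 70 mm above its flat foot; x points out of the carved side (relief up to 9 mm proud, none in the top 35 mm), z up. It stands on its foot in the rear compartment on top of the red caddy and sticks out 106 mm above the walls
- caddy: Red plastic caddy with two tilt-out drawers on its +x side, fixed; 112 (x) x 190 (y) mm, 130 mm high. Origin: centre of its underside. On top a gallery, floor 96 mm up, walls 34 mm high, split by a wall at x = -8 mm; the rear part (x = -52 to -10 mm) holds the plaque, the front part a matchbox and an incense box, lower than the walls
- diya_1: Bystander: diya in a cup, the same size as the sixth. Origin under its foot
- diya_2: Bystander: diya in a cup, as diya_1
- diya_3: Bystander: diya in a cup, as diya_1
- diya_4: Bystander: diya in a cup, as diya_1
- diya_5: Bystander: diya in a cup, as diya_1
- lota: Bystander: round steel water pot, 100 mm across, 102 mm high. Origin under its foot
- bell: Bystander: brass hand bell standing on its mouth, 58 mm across, 99 mm high. Origin under it; it stands in front of the caddy's drawers
There are look-alikes about, which are no part of the job. Of the things that look like the part that bears plaque_mid, the smallest one is meant.

How it is judged:
At the end, for the whole second after the job is handed in: Diya level on the floor of the empty cup within 7 mm of its centre; stand level, within 35 mm of the tray's centre, back open past 1.15 rad; plaque on the ledge behind the lip, relief forward, within 18 mm of the middle, square within 0.15 rad, leaning back 0.25 to 0.47 rad (horizontal distance between sixth_diya_mid and empty_cup below 0.007 m and height (world z) of sixth_diya_mid below 0.0205 m and angle between sixth_diya_mid's own z axis and vertical below 0.1 rad and value of joint back above 1.15 rad and horizontal distance between stand and tray below 0.035 m and angle between stand's own z axis and vertical below 0.05 rad and x of plaque_mid in the frame of stand between -0.006 and 0.022 m and y of plaque_mid in the frame of stand between -0.018 and 0.018 m and z of plaque_mid in the frame of stand between 0.076 and 0.096 m and angle between plaque_mid's own z axis and vertical between 0.25 and 0.47 rad and angle between the y axis of plaque_mid and the y axis of stand, either way round below 0.15 rad and x of lip in the frame of plaque_mid above 0 m); the robot touches nothing.
It fails at once if one of the five other diyas is shifted (more than 12 mm) (distance of any of diya_1, diya_2, diya_3, diya_4, diya_5 from where it was at the start of the episode above 0.012 m).
It fails at once if the lota or the bell is shifted (more than 20 mm) (distance of any of lota, bell from where it was at the start of the episode above 0.02 m).
It fails at once if the sixth diya is tipped by more than 0.6 rad or the plaque by more than 1 rad (angle between sixth_diya_mid's own z axis and vertical above 0.6 rad or angle between plaque_mid's own z axis and vertical above 1 rad).
It fails at once if the sixth diya is dropped or rammed on to the tray (over 60 N) (contact force between sixth_diya and tray above 60 N).
It fails at once if the plaque is dropped or rammed on to the stand (over 60 N) (contact force between plaque and stand above 60 N).
It also fails if it takes over 67 s, if anything falls off the work surface, if the arm or the gripper's body presses on something with over 40 N, if the wrist force passes 120 N, or if a joint passes its speed limit or range.

ROBOT

A 7-joint arm with a two-finger parallel gripper is mounted at the origin on the work surface. World frame = base frame: x ahead of the robot, y to its left, z up, the work surface at z = 0. Lengths are in m, angles in rad, forces in N, time in s.
With the tool pointing down it reaches from about 0.425 to 0.925 m from the base axis. Payload 6.8 kg.
Tool frame: the origin (TCP) lies between the finger pads; the fingertips stand 19 mm ahead of it and the grasp point (between the pads) is the TCP; z points along the fingers, y is the line along which they close (so a half turn about z gives the same grasp; the last joint's range is limited). The gripper opens to 88 mm and grips with 3 to 60 N. Pads are 20 mm wide; open, the fingers measure 115 mm over their backs; the gripper's body (75 mm by 178 mm) begins 61 mm behind the grasp point.
Start: joints at [1.191, 0.477, 0.022, 1.555, -0.011, 1.109, -0.083], TCP at [0.181, -0.65, 0.242] pointing down, gripper open.
Joint ranges: [-2.96, 2.96], [-0.34, 2.1], [-1.41, 1.46], [0.24, 2.44], [-1.37, 4.51], [0.17, 1.92], [-2.96, 2.96]. Speed limits (rad/s): [2.39, 2.39, 3.14, 3.14, 3.14, 3.14, 3.14].

INTERFACE

Orientations are given as a rotation vector (axis times angle).
In Python, from rig import arm gives the robot as it stands.
- The arm moves only by the shell command python3 -m crank 'ROWS' [FORCE]. ROWS is a JSON object of lists of equal length, an entry for each row: "translation": the shift along the tool's x, y, z in m, a list of three; "turn": the turn about the tool's z in rad; "fingers": the gripper's target within -1 to 1 (fully open at 1, half-way at 0, shut at -1). In form: {"translation": [[dx, dy, dz], ...], "turn": [turn, ...], "fingers": [fingers, ...]}. A call has 1 to 10 rows; each row is the pose to reach, as a shift and turn from the pose commanded when the call began, along the tool's axes at that moment; what a row does not reach only later rows make up. A row lasts 1/8 s, in which the tool goes at most 62.5 mm and 10.7 degrees, less where a joint would pass 70% of its speed; a pose out of reach is approached as far as the arm can. A call with a gripper value outside its range is refused whole. The fingers move at their own pace and stop on an object; FORCE is the grip in N (left out, the last holds). Time passes only in rows, so rows that repeat a pose let the fingers close. It gives the time, the measured TCP pose, the force, the opening and the grip force at its end, in the units of the state.
- arm.get_obs(): the state, without advancing time (a new reading comes with each control period).
- arm.get_image(name): name is "scene" or "top" or "wrist"; returns the picture (384x512x3 uint8, blue, green, red); there is no depth.
- arm.camera_model(name): a dict with "mtx" (3x3 intrinsics, pixels), "R" (3x3) and "t" (3): a world point X has camera coordinates R X + t. Camera axes: x right, y down, z forward; pixel columns grow to the right and rows downward; lengths in m; the calibration is good to about 2 mm. A picture is of the moment at which its call begins: read the wrist's pose just before it. camera_model takes no time and is no camera call; for the wrist camera it gives the pose at the moment of the call.
- arm.sign_off(): hands the job in; it is judged then, once.
The state is a dict: "clock": time; "joint_positions": joint angles; "qd": joint speeds; "effort": joint torques, N m; "eef_pos": TCP position; "ee_rot": TCP orientation; "wrist_force": force on the tool from outside, world axes, zero at the start; "moment": the same for the moment, N m; "opening": finger opening in m; "grasp_force": force on a finger pad.
Only numpy, scipy, OpenCV 4.12 (cv2) and the standard library are available. Lean on these libraries where they do the work, as an engineer would, in place of code of your own. Each camera call takes 0.05 s, during which the arm holds its last target. There are 200 camera calls.

## Working session

There is one attempt and no reset: what is moved stays moved. The work goes in short steps, Python scripts to look and compute and a shell command to move; the robot and the scene stay as the last step left them, time stands still between calls to the robot, and variables do not carry over. Pictures are saved under pics/ and viewed, at most 10 in all, crops included, and the job is handed in when it is done.

```bash
ls; mkdir -p pics; python3 - <<'E'
from rig import arm
import cv2,numpy as np
for n in("scene","top"):
    im=arm.get_image(n); cv2.imwrite(f"pics/{n}0.png",im)
    m=arm.camera_model(n); print(n,m)
print(arm.get_obs())
E
```

```text
pics
scene {'mtx': array([[471.3804293 ,   0.        , 250.37951929],
       [  0.        , 471.3804293 , 191.16833865],
       [  0.        ,   0.        ,   1.        ]]), 'R': array([[ 0.24298843,  0.97001925, -0.00439111],
       [ 0.80874259, -0.20508427, -0.55124937],
       [-0.53562305,  0.13039594, -0.83432898]]), 't': array([-0.04743186, -0.36895261,  1.83671258])}
top {'mtx': array([[398.58827505,   0.        , 256.35096661],
       [  0.        , 398.58827505, 195.09988245],
       [  0.        ,   0.        ,   1.        ]]), 'R': array([[ 6.39382596e-03, -9.99979506e-01,  3.25543675e-04],
       [-9.96070153e-01, -6.39758767e-03, -8.83364127e-02],
       [ 8.83366851e-02,  2.40543310e-04, -9.96090645e-01]]), 't': array([-0.07873919,  0.55516517,  1.22012513])}
{'clock': 0.1, 'joint_positions': array([ 1.19089352,  0.47769001,  0.02236378,  1.55631647, -0.01148612,
        1.10925795, -0.08309808]), 'qd': array([ 8.22715881e-04, -2.53325892e-03,  1.19918971e-03, -2.99057984e-03,
       -6.02275644e-04,  1.53599036e-04, -7.96802200e-05]), 'effort': array([ 4.41693555e-03, -5.84098220e+01,  1.54059000e+00, -2.73315614e+01,
       -5.41056460e-02,  1.30987572e-02,  1.74640564e-05]), 'eef_pos': array([ 0.18106339, -0.64976012,  0.24081295]), 'ee_rot': array([-3.11113218e+00, -4.25445021e-01,  5.32925888e-04]), 'wrist_force': array([ 0.21481204,  0.09218057, -0.16747962]), 'moment': array([ 0.02999554,  0.04935628, -0.00575844]), 'grasp_force': 0.0, 'opening': 0.08755178174385503}
```

View pics/scene0.png

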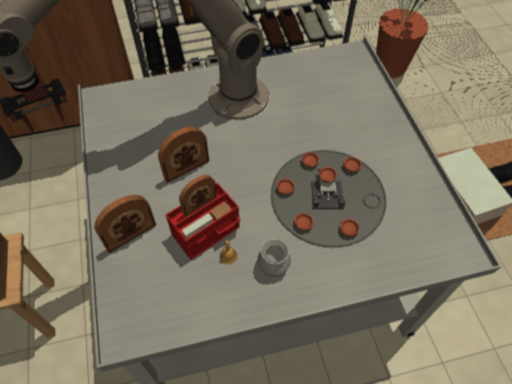

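View pics/top0.png

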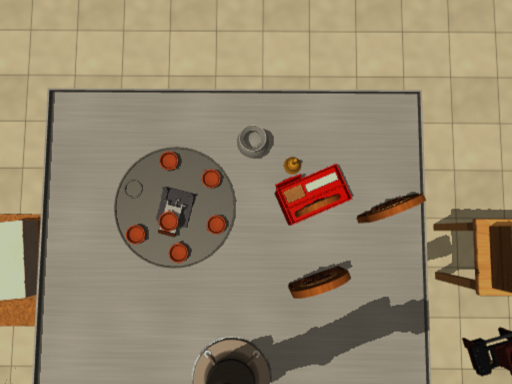

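The tray is at about (175,208) in top, its empty cup at (134,188), and the sixth diya on the stand at (169,221). The candidates for the plaque, in top pixels, are:
- (390,208): large, standing on the table
- (320,281): large, standing on the table
- (318,205): small, in the caddy's rear compartment

I choose the one in the caddy, which is the smallest. I'll measure next and check it in a close crop.

```bash
cat > h.py <<'E'
from rig import arm
import cv2,numpy as np
from scipy.spatial.transform import Rotation as Ro
def ray(m,uv):
    R,t=m["R"],m["t"]; uv=np.atleast_2d(uv).astype(float)
    d=np.c_[uv,np.ones(len(uv))]@np.linalg.inv(m["mtx"]).T@R
    return -R.T@t,d
def onz(m,uv,z):
    c,d=ray(m,uv); return c+d*((z-c[2])/d[:,2])[:,None]
def tri(ms,uvs):
    A=0;b=0
    for m,uv in zip(ms,uvs):
        c,d=ray(m,uv); d=d[0]/np.linalg.norm(d[0]); P=np.eye(3)-np.outer(d,d); A=A+P;b=b+P@c
    return np.linalg.solve(A,b)
def blobs(mask,amin):
    n,l,s,c=cv2.connectedComponentsWithStats(mask.astype(np.uint8))
    return [(c[i],s[i]) for i in range(1,n) if s[i,4]>=amin]
def totool(dw,ob=None):
    ob=ob or arm.get_obs(); return Ro.from_rotvec(ob["ee_rot"]).inv().apply(dw)
E
python3 - <<'E'
from h import *
T=arm.camera_model("top");S=arm.camera_model("scene")
for n,m in(("top",T),("scene",S)):
    im=cv2.imread(f"pics/{n}0.png");h=cv2.cvtColor(im,cv2.COLOR_BGR2HSV)
    b,g,r=[im[...,i].astype(int) for i in range(3)]
    red=(h[...,0]<12)&(h[...,1]>120)&(h[...,2]>90)
    print(n)
    for c,s in blobs(red,40):print(c.round(1),s,onz(m,c,.026)[0].round(4))
    gray=(np.ptp(im.astype(int),axis=2)<14)&(h[...,2]<118)&(h[...,2]>60)
    k=cv2.morphologyEx(gray.astype(np.uint8),cv2.MORPH_OPEN,np.ones((3,3)))
    for c,s in blobs(k,1500):print("gray",c.round(1),s)
    cs=max([c for c in cv2.findContours(k,cv2.RETR_EXTERNAL,cv2.CHAIN_APPROX_NONE)[0] if (abs(cv2.boundingRect(c)[0]-(115 if n=="top" else 272))<8)],key=cv2.contourArea,default=None)
    if cs is not None:
        hp=cv2.convexHull(cs)[:,0]; p=onz(m,hp,.005)[:,:2].astype(np.float32); print("tray",cv2.minEnclosingCircle(p), cv2.fitEllipse(p))
im=cv2.imread("pics/top0.png");a=cv2.resize(im[140:275,105:245],None,fx=2.85,fy=2.85,interpolation=2)
b=cv2.resize(im[150:230,265:355],None,fx=4.4,fy=4.4,interpolation=2);H=385
s=cv2.imread("pics/scene0.png");c=cv2.resize(s[165:265,155:250],None,fx=2,fy=2)
out=np.zeros((600,800,3),np.uint8);out[:a.shape[0],:a.shape[1]]=a;out[:b.shape[0],400:400+b.shape[1]]=b
c2=cv2.resize(s[145:250,265:395],None,fx=2,fy=2);out[388:388+200,:c.shape[1]]=c;out[388:388+210,400:400+260]=c2
cv2.imwrite("pics/crop1.png",out)
E
```

```text
top
[168.8 160.2] [159 151  19  19 263] [0.6639 0.2007 0.026 ]
[312.5 193.6] [ 276  164   77   61 1950] [ 0.5614 -0.2505  0.026 ]
[211. 178.] [201 169  20  19 279] [0.6085 0.0672 0.026 ]
[168.4 220.8] [158 210  20  22 285] [0.4738 0.1969 0.026 ]
[216.2 224.3] [207 215  19  20 280] [0.464  0.0486 0.026 ]
[135.6 234.1] [125 225  20  20 270] [0.4322 0.2973 0.026 ]
[178.3 252.5] [168 242  20  21 280] [0.3765 0.1641 0.026 ]
scene
[403.9  23.5] [380   9  48  30 937] [-0.2221  0.7883  0.026 ]
[309.8 159.1] [302 152  17  15 175] [0.3788 0.1666 0.026 ]
[351.6 163.9] [343 157  18  14 170] [0.4338 0.2994 0.026 ]
[327.1 174.1] [319 167  18  15 198] [0.4538 0.2036 0.026 ]
[285.  185.8] [277 179  17  15 201] [0.4649 0.0516 0.026 ]
[198.9 215.3] [166 183  72  58 713] [ 0.5066 -0.2481  0.026 ]
[303.3 221.2] [294 213  19  17 231] [0.6097 0.0697 0.026 ]
[226.5 225.6] [215 216  25  18 165] [ 0.5653 -0.1704  0.026 ]
[348.9 227.1] [340 219  19  17 231] [0.6651 0.2024 0.026 ]
gray [149.7 140. ] [  83  101  147   74 2771]
gray [285.5 334.4] [ 100  269  395  115 8952]
tray ((0.46548891067504883, 0.12969423830509186), 0.12677311897277832) ((0.4723471999168396, 0.11743899434804916), (0.21543337404727936, 0.2508760988712311), 95.05455017089844)
```

View pics/crop1.png

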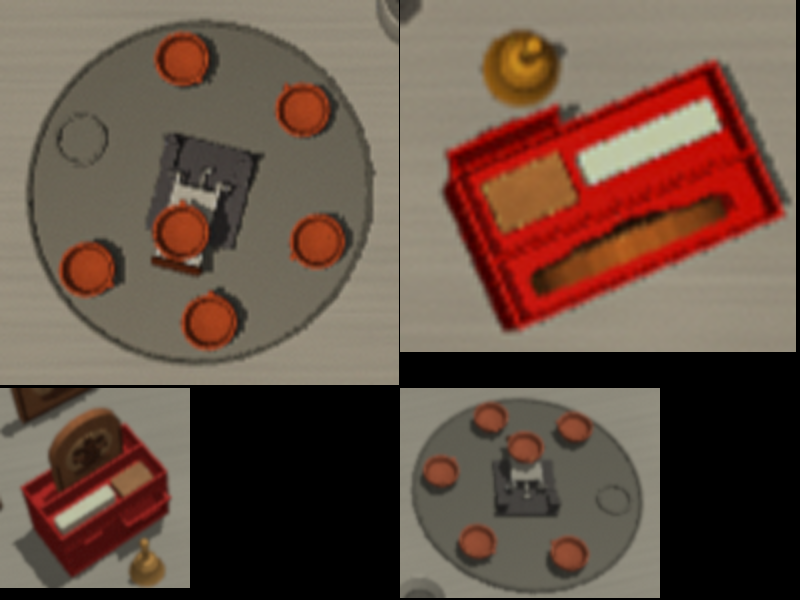

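The crop confirms that the small arched plaque stands in the caddy's rear compartment, relief facing the drawers. The stand's rail points to the lower left, near (176,262) in the crop. Next I'll triangulate and plan the approach.

```bash
python3 - <<'E'
from h import *
T=arm.camera_model("top");S=arm.camera_model("scene")
print("diya6",tri([T,S],[(168.4,220.8),(327.1,174.1)]))
for a,b in [((168.8,160.2),(348.9,227.1)),((135.6,234.1),(351.6,163.9))]: print("check",tri([T,S],[a,b]))
ob=arm.get_obs();R=Ro.from_rotvec(ob["ee_rot"]).as_matrix();print(R.round(3));p=ob["eef_pos"]
for w in [(.18,-.65,.36),(.52,-.26,.40),(.47,.19,.30)]: print(totool(np.array(w)-p).round(3))
c=arm.camera_model("wrist");print(c, R.T@(-c["R"].T@c["t"]-p))
E
```

```text
diya6 [0.47330355 0.19148422 0.05611056]
check [0.66439347 0.20198562 0.02444129]
check [0.43225316 0.29922725 0.02361781]
[[ 0.963  0.268 -0.001]
 [ 0.268 -0.963  0.001]
 [-0.    -0.002 -1.   ]]
[-0.001 -0.    -0.119]
[ 0.431 -0.285 -0.159]
[ 0.504 -0.731 -0.058]
{'mtx': array([[288.73621438,   0.        , 257.23720437],
       [  0.        , 288.73621438, 191.44457627],
       [  0.        ,   0.        ,   1.        ]]), 'R': array([[ 0.26763636, -0.96351815, -0.00188305],
       [-0.92323922, -0.25700628,  0.28561709],
       [-0.27568121, -0.07470301, -0.95834197]]), 't': array([-0.67343293, -0.03519728,  0.39179917])} [ 0.07759652 -0.00051112 -0.14345912]
```

```bash
python3 -m crank '{"translation":[[0,0,-0.06],[0,0,-0.12],[0.05,-0.03,-0.13],[0.1,-0.065,-0.135],[0.15,-0.1,-0.14],[0.2,-0.13,-0.145],[0.25,-0.165,-0.15],[0.3,-0.2,-0.155],[0.36,-0.24,-0.16],[0.38,-0.26,-0.16]],"turn":[0,0,0,0,0,0,0,0,0,0],"fingers":[1,1,1,1,1,1,1,1,1,1]}'; python3 -m crank '{"translation":[[0,0,0],[0,0,0],[0,0,0]],"turn":[0,0,0],"fingers":[1,1,1]}'
python3 - <<'E'
from h import *
import pickle
ob=arm.get_obs();m=arm.camera_model("wrist");im=arm.get_image("wrist");cv2.imwrite("pics/w1.png",im);pickle.dump((ob,m),open("w1.pkl","wb"))
print(ob["eef_pos"],ob["clock"])
print(totool(np.array([.45,.19,.26])-ob["eef_pos"]).round(3))
E
```

```text
clock: 1.35
eef_pos: [0.4795, -0.2945, 0.4016]
ee_rot: [-3.111, -0.431, -0.001]
wrist_force: [-0.6, -0.9, 0.4]
opening: 0.088
grasp_force: 0.0
clock: 1.72
eef_pos: [0.4764, -0.2994, 0.4014]
ee_rot: [3.113, 0.421, -0.001]
wrist_force: [-0.3, -0.5, 0.9]
opening: 0.0879
grasp_force: 0.0
[ 0.47640772 -0.29938832  0.40142762] 1.725
[ 0.105 -0.479  0.141]
```

View pics/w1.png

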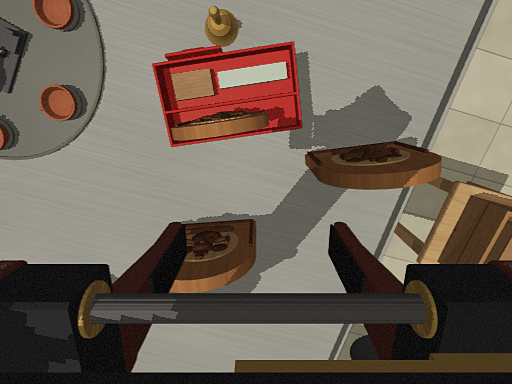

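The wrist view shows the red caddy at (230,95), the plaque in its rear compartment at (220,125), and the two larger look-alikes at (370,165) and (220,250). I'll go on to the stand.

```bash
python3 -m crank '{"translation":[[0.01,-0.05,0],[0.02,-0.1,0],[0.035,-0.16,0.01],[0.05,-0.22,0.03],[0.06,-0.28,0.05],[0.075,-0.34,0.08],[0.09,-0.4,0.1],[0.1,-0.46,0.12],[0.105,-0.479,0.14],[0.105,-0.479,0.141]],"turn":[0,0.05,0.1,0.2,0.3,0.4,0.45,0.5,0.5,0.5],"fingers":[1,1,1,1,1,1,1,1,1,1]}'; python3 -m crank '{"translation":[[0,0,0],[0,0,0],[0,0,0]],"turn":[0,0,0],"fingers":[1,1,1]}'
python3 - <<'E'
from h import *
import pickle
ob,m=pickle.load(open("w1.pkl","rb"))
p=onz(m,[(153,64),(295,43),(302,127),(172,146)],.13);print(p.round(4))
ob=arm.get_obs();m=arm.camera_model("wrist");im=arm.get_image("wrist");cv2.imwrite("pics/w2.png",im);pickle.dump((ob,m),open("w2.pkl","wb"))
print(ob["eef_pos"],ob["clock"])
E
```

```text
clock: 3.02
eef_pos: [0.4488, 0.1932, 0.2592]
ee_rot: [3.121, -0.352, -0.005]
wrist_force: [0.3, -0.6, -0.1]
opening: 0.0879
grasp_force: 0.0
clock: 3.4
eef_pos: [0.4507, 0.1908, 0.2613]
ee_rot: [-3.121, 0.361, -0.002]
wrist_force: [0.4, -0.1, 0.4]
opening: 0.0885
grasp_force: 0.0
[[ 0.565  -0.1311  0.13  ]
 [ 0.6389 -0.305   0.13  ]
 [ 0.5395 -0.3466  0.13  ]
 [ 0.4648 -0.1753  0.13  ]]
[0.45069973 0.19077239 0.26130912] 3.4
```

View pics/w2.png

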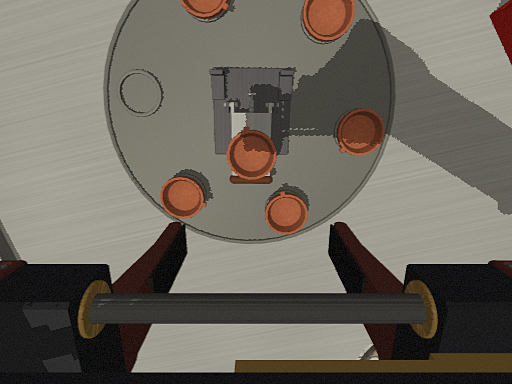

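Wrist view at the stand: the sixth diya is at (251,154), with its spout to the upper left. The rail is at (251,180), the base's front corners are at (210,69) and (296,68), and the empty cup is at (141,93). Measuring these now.

```bash
python3 - <<'E'
from h import *
import pickle
ob,m=pickle.load(open("w2.pkl","rb"));im=cv2.imread("pics/w2.png");h=cv2.cvtColor(im,cv2.COLOR_BGR2HSV)
k=((h[...,0]<14)&(h[...,1]>100)&(h[...,2]>100)).astype(np.uint8)
k=cv2.morphologyEx(k,cv2.MORPH_OPEN,np.ones((7,7)))
for c in cv2.findContours(k,cv2.RETR_EXTERNAL,cv2.CHAIN_APPROX_NONE)[0]:
    if cv2.contourArea(c)<700: continue
    x,y,w,hh=cv2.boundingRect(c); z=.0625 if 215<x<240 else .031
    p=onz(m,cv2.convexHull(c)[:,0],z)[:,:2].astype(np.float32);print((x,y,w,hh),np.round(cv2.fitEllipse(p)[0],4),np.round(cv2.fitEllipse(p)[1],3))
g=cv2.cvtColor(im,cv2.COLOR_BGR2GRAY)
print("cup",onz(m,[(141,93),(120,93),(162,93),(141,71),(141,115)],.01).round(4))
f=onz(m,[(210,69),(296,68),(217,154),(288,153)],.013);print("stand",f.round(4))
print("rail",onz(m,[(230,180),(272,180)],.0305).round(4))
print("tcp R",Ro.from_rotvec(ob["ee_rot"]).as_matrix().round(3))
E
python3 - <<'E'
import cv2
im=cv2.imread("pics/w2.png");cv2.imwrite("pics/w2c.png",cv2.resize(im[50:200,100:310],None,fx=3.8,fy=3.8,interpolation=2))
E
```

```text
(270, 198, 38, 30) [0.378  0.1631] [0.045 0.055]
(168, 180, 36, 31) [0.4336 0.2944] [0.046 0.051]
(234, 144, 42, 33) [0.4685 0.1907] [0.039 0.053]
(308, 0, 47, 35) [0.6046 0.0681] [0.045 0.054]
cup [[0.576  0.3163 0.01  ]
 [0.5822 0.3428 0.01  ]
 [0.5697 0.2898 0.01  ]
 [0.601  0.3073 0.01  ]
 [0.5498 0.3257 0.01  ]]
stand [[0.5827 0.221  0.013 ]
 [0.5591 0.1155 0.013 ]
 [0.4772 0.2412 0.013 ]
 [0.4564 0.1467 0.013 ]]
rail [[0.4417 0.2306 0.0305]
 [0.4289 0.1759 0.0305]]
tcp R [[ 0.974 -0.228  0.001]
 [-0.228 -0.974 -0.   ]
 [ 0.001 -0.    -1.   ]]
```

View pics/w2c.png

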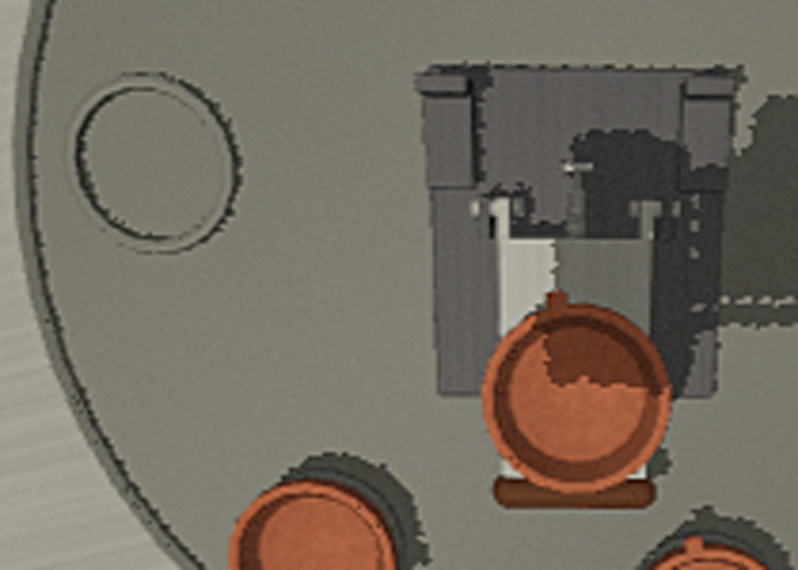

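```bash
python3 - <<'E'
from h import *
import pickle
ob,m=pickle.load(open("w2.pkl","rb"))
d=onz(m,[(251.8,154.7)],.0625)[0];r=onz(m,[(230,179.2),(272.6,179.2)],.0305);print(d,r.mean(0),np.linalg.norm(r[0]-r[1]))
b=onz(m,[(215.3,154.2),(288.4,154.2)],.013);print("base rear",b,np.linalg.norm(b[0]-b[1]), b.mean(0)+.055*np.array([.974,-.228,0]))
p=arm.get_obs()["eef_pos"];print(totool(np.array([d[0],d[1],.0595])-p).round(4))
print(totool(np.array([.5765,.3165,.029])-np.array([d[0],d[1],.0595])).round(4))
E
```

```text
[0.4730339  0.19241943 0.0625    ] [0.4362682  0.20260344 0.0305    ] 0.0569004019909482
base rear [[0.47745798 0.24352225 0.013     ]
 [0.45461992 0.14650099 0.013     ]] 0.0996729743195579 [0.51960895 0.18247162 0.013     ]
[ 0.0214 -0.0065  0.2017]
[ 0.0724 -0.1444  0.0306]
```

```bash
python3 -m crank '{"translation":[[0.0215,-0.006,0.05],[0.0215,-0.006,0.1],[0.0215,-0.006,0.14],[0.0215,-0.006,0.17],[0.0215,-0.006,0.19],[0.0215,-0.006,0.201],[0.0215,-0.006,0.201],[0.0215,-0.006,0.201]],"turn":[0,0,0,0,0,0,0,0],"fingers":[1,1,1,1,1,1,1,1]}' 8;  python3 -m crank '{"translation":[[0,0,0],[0,0,0],[0,0,0],[0,0,0],[0,0,0],[0,0,0],[0,0,0],[0,0,0]],"turn":[0,0,0,0,0,0,0,0],"fingers":[0.55,0.4,0.2,0,0,0,0,0]}'
```

```text
clock: 4.45
eef_pos: [0.473, 0.193, 0.0605]
ee_rot: [-3.12, 0.358, -0.002]
wrist_force: [0.4, 0.3, -0.8]
opening: 0.0878
grasp_force: 0.0
clock: 5.45
eef_pos: [0.4725, 0.1929, 0.0598]
ee_rot: [-3.121, 0.358, -0.0]
wrist_force: [-0.6, -0.7, 4.9]
opening: 0.0595
grasp_force: 8.0
```

```bash
python3 -m crank '{"translation":[[0,0,-0.02],[0,0,-0.05],[0.02,-0.04,-0.06],[0.04,-0.08,-0.06],[0.06,-0.12,-0.06],[0.0725,-0.1445,-0.05],[0.0725,-0.1445,-0.03],[0.0725,-0.1445,-0.01],[0.0725,-0.1445,-0.01],[0.0725,-0.1445,-0.01]],"turn":[0,0,0,0,0,0,0,0,0,0],"fingers":[0,0,0,0,0,0,0,0,0,0]}'
python3 - <<'E'
from h import *
ob=arm.get_obs();m=arm.camera_model("wrist");im=arm.get_image("wrist");cv2.imwrite("pics/w3.png",im);p=ob["eef_pos"];print(p,ob["opening"],ob["wrist_force"])
def px(X): q=m["mtx"]@(m["R"]@np.array(X)+m["t"]);return (q[:2]/q[2]).round(1)
R=Ro.from_rotvec(ob["ee_rot"]).as_matrix()
print("rim front exp",px(p+R@[.03,0,-.0025]),"sides",px(p+R@[0,-.03,-.0025]))
print("cup ctr",px([.5765,.3165,.01]),"collar front",px(np.array([.5765,.3165,.01])+R@[.0295,0,0]), "tool",totool(np.array([.5765,.3165,.0285])-p).round(4))
cv2.imwrite("pics/w3c.png",cv2.resize(im[150:384,130:390],None,fx=2.5,fy=2.5))
E
```

```text
clock: 6.7
eef_pos: [0.5755, 0.3165, 0.0698]
ee_rot: [3.121, -0.358, 0.0]
wrist_force: [0.6, -0.1, -0.6]
opening: 0.0601
grasp_force: 8.0
[0.57554146 0.31648082 0.06981641] 0.06013693818664861 [ 0.58044319 -0.06816346 -0.61534269]
rim front exp [257.3 201.6] sides [202.3 253.8]
cup ctr [257.  211.8] collar front [257.  173.4] tool [ 0.0009 -0.0002  0.0413]
```

View pics/w3c.png

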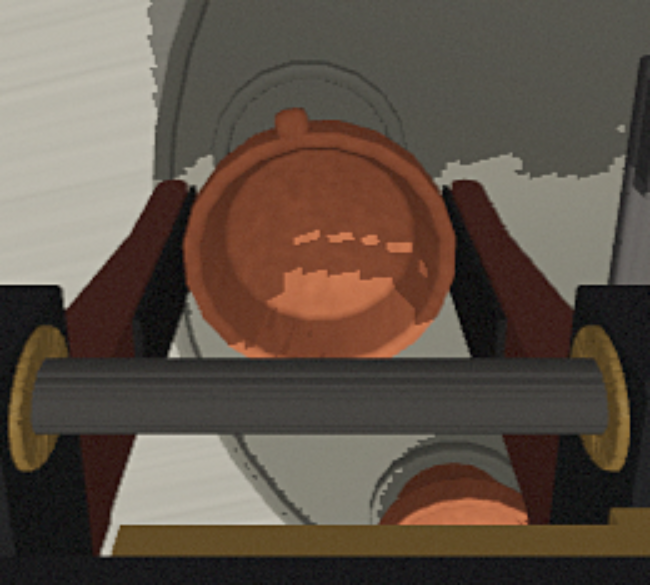

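The held diya's rim front is at about row 198. The empty collar is centred near column 254, about 2 mm to tool −y. I'll correct for that and lower it.

```bash
python3 -m crank '{"translation":[[-0.0015,-0.0025,0.01],[-0.0015,-0.0025,0.02],[-0.0015,-0.0025,0.028],[-0.0015,-0.0025,0.034],[-0.0015,-0.0025,0.037],[-0.0015,-0.0025,0.039],[-0.0015,-0.0025,0.04],[-0.0015,-0.0025,0.041]],"turn":[0,0,0,0,0,0,0,0],"fingers":[0,0,0,0,0,0,0,0]}'
```

```text
clock: 7.75
eef_pos: [0.5749, 0.32, 0.0288]
ee_rot: [-3.121, 0.358, -0.0]
wrist_force: [-0.0, -0.1, -0.2]
opening: 0.0599
grasp_force: 8.0
```

```bash
python3 -m crank '{"translation":[[0,0,0.001],[0,0,0.002],[0,0,0.0025],[0,0,0.0025]],"turn":[0,0,0,0],"fingers":[0,0,0,0]}'
```

```text
clock: 8.25
eef_pos: [0.5751, 0.32, 0.0278]
ee_rot: [3.121, -0.358, 0.002]
wrist_force: [-2.7, -2.9, 10.8]
opening: 0.0597
grasp_force: 8.0
```

```bash
python3 -m crank '{"translation":[[0,0,0.001],[0,0,0],[0,0,0],[0,0,0],[0,0,-0.02],[0,0,-0.06],[-0.03,0.02,-0.12],[-0.06,0.05,-0.15],[-0.075,0.08,-0.15],[-0.075,0.08,-0.15]],"turn":[0,0,0,0,0,0,0,0,0,0],"fingers":[0.4,0.6,0.7,0.8,0.8,0.8,1,1,1,1]}'
python3 - <<'E'
from h import *
import pickle
ob=arm.get_obs();m=arm.camera_model("wrist");im=arm.get_image("wrist");cv2.imwrite("pics/w4.png",im);pickle.dump((ob,m),open("w4.pkl","wb"))
p=ob["eef_pos"];print(p,ob["clock"])
h=cv2.cvtColor(im,cv2.COLOR_BGR2HSV)
k=((h[...,0]<14)&(h[...,1]>100)&(h[...,2]>40)).astype(np.uint8);k=cv2.morphologyEx(k,cv2.MORPH_OPEN,np.ones((7,7)))
for c in cv2.findContours(k,cv2.RETR_EXTERNAL,cv2.CHAIN_APPROX_NONE)[0]:
    if cv2.contourArea(c)<700: continue
    q=onz(m,cv2.convexHull(c)[:,0],.031)[:,:2].astype(np.float32);print(cv2.boundingRect(c),np.round(cv2.fitEllipse(q)[0],4),np.round(cv2.fitEllipse(q)[1],3))
cv2.imwrite("pics/w4c.png",cv2.resize(im[0:280],None,fx=1.55,fy=1.55))
E
```

```text
clock: 9.5
eef_pos: [0.4829, 0.2572, 0.1779]
ee_rot: [3.12, -0.359, 0.003]
wrist_force: [-0.1, 0.6, -0.5]
opening: 0.0879
grasp_force: 0.0
[0.48291388 0.25722265 0.17792375] 9.5
(353, 228, 30, 44) [0.3792 0.1538] [0.031 0.063]
(203, 208, 53, 51) [0.4338 0.3006] [0.06  0.062]
(425, 126, 64, 59) [0.4649 0.0548] [0.061 0.064]
(142, 73, 63, 66) [0.5752 0.3194] [0.06 0.06]
(394, 0, 72, 42) [0.6058 0.0726] [0.056 0.063]
```

View pics/w4c.png

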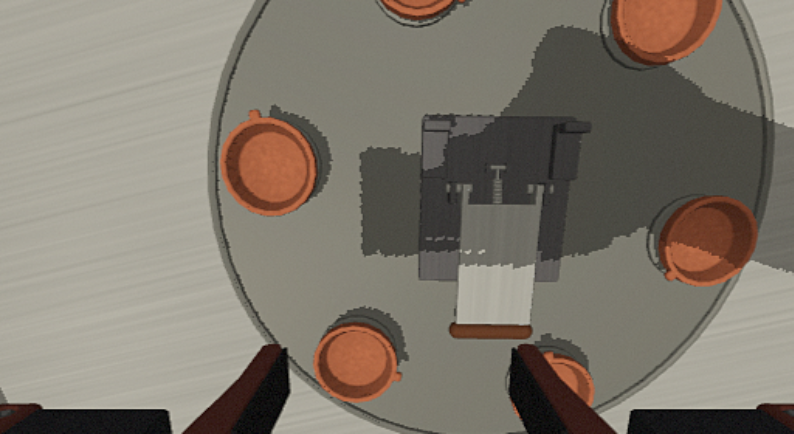

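The crop shows the diya sitting level in its cup at about (270,165). The rail is clear, with ends at (449,331) and (532,331) in the crop.

```bash
python3 - <<'E'
from h import *
import pickle
ob,m=pickle.load(open("w4.pkl","rb"))
r=onz(m,[(289.7,213.5),(343.2,213.5)],.0305);c=r.mean(0);print(r,c,np.linalg.norm(r[0]-r[1]))
p=arm.get_obs()["eef_pos"];print(totool(np.array([c[0],c[1],.033])-p).round(4))
p=arm.get_obs()["eef_pos"];print(totool(np.array([.4362,.2028,.033])-p).round(4))
import math
for t in (0,10,20,30,40,50,60,66,70,73):
    a=math.radians(t);print(t,round(-95*math.cos(a)+5.5*math.sin(a)+95,1),round(95*math.sin(a)+5.5*math.cos(a)-5.5,1))
E
```

```text
[[0.44217816 0.23097512 0.0305    ]
 [0.42905391 0.17494803 0.0305    ]] [0.43561603 0.20296158 0.0305    ] 0.05754372128298719
[-0.0346  0.0651  0.1446]
[-0.034   0.0651  0.1446]
0 0.0 0.0
10 2.4 16.4
20 7.6 32.2
30 15.5 46.8
40 25.8 59.8
50 38.1 70.8
60 52.3 79.5
66 61.4 83.5
70 67.7 85.7
73 72.5 87.0
```

```bash
python3 -m crank '{"translation":[[-0.015,0.03,0.01],[-0.03,0.06,0.04],[-0.034,0.065,0.08],[-0.034,0.065,0.11],[-0.034,0.065,0.135],[-0.034,0.065,0.144],[-0.034,0.065,0.144],[-0.034,0.065,0.144]],"turn":[0,0,0,0,0,0,0,0],"fingers":[0.64,0.64,0.64,0.64,0.64,0.64,0.64,0.64]}' 12;  python3 -m crank '{"translation":[[0,0,0],[0,0,0],[0,0,0],[0,0,0],[0,0,0],[0,0,0],[0,0,0],[0,0,0]],"turn":[0,0,0,0,0,0,0,0],"fingers":[0.45,0.3,0.1,0,0,0,0,0]}'
```

```text
clock: 10.55
eef_pos: [0.4365, 0.204, 0.033]
ee_rot: [-3.12, 0.358, -0.002]
wrist_force: [0.6, -1.1, 0.8]
opening: 0.0721
grasp_force: 0.0
clock: 11.55
eef_pos: [0.4361, 0.2033, 0.0325]
ee_rot: [-3.121, 0.358, -0.001]
wrist_force: [-0.2, -0.1, 5.9]
opening: 0.0568
grasp_force: 12.0
```

```bash
python3 -m crank '{"translation":[[0.0005,0,-0.008],[0.0025,0,-0.0165],[0.005,0,-0.0245],[0.0075,0,-0.032],[0.0115,0,-0.04],[0.0155,0,-0.047],[0.0205,0,-0.0535],[0.026,0,-0.06],[0.026,0,-0.06]],"turn":[0,0,0,0,0,0,0,0,0],"fingers":[0,0,0,0,0,0,0,0,0]}'
```

```text
clock: 12.68
eef_pos: [0.4614, 0.1971, 0.0926]
ee_rot: [3.121, -0.359, 0.0]
wrist_force: [-2.8, -1.6, 2.0]
opening: 0.057
grasp_force: 12.0
```

```bash
python3 -m crank '{"translation":[[0.006,0,-0.0055],[0.0123,0,-0.011],[0.019,0,-0.0155],[0.0265,0,-0.0197],[0.031,0,-0.022],[0.0356,0,-0.0237],[0.04,0,-0.0253],[0.0425,0,-0.026],[0.0425,0,-0.026]],"turn":[0,0,0,0,0,0,0,0,0],"fingers":[0,0,0,0,0,0,0,0,0]}'
```

```text
clock: 13.8
eef_pos: [0.503, 0.1872, 0.1182]
ee_rot: [3.12, -0.359, 0.0]
wrist_force: [-0.3, -5.7, 4.0]
opening: 0.0566
grasp_force: 12.0
```

```bash
python3 -m crank '{"translation":[[0,0,0],[0,0,0],[0,0,0],[0,0,-0.03],[0,0,-0.08],[-0.03,0,-0.14],[-0.06,0,-0.18],[-0.07,0,-0.18],[-0.07,0,-0.18],[-0.07,0,-0.18]],"turn":[0,0,0,0,0,0,0,0,0,0],"fingers":[0.5,0.7,0.7,0.8,1,1,1,1,1,1]}'
python3 - <<'E'
from h import *
import pickle
ob=arm.get_obs();m=arm.camera_model("wrist");im=arm.get_image("wrist");cv2.imwrite("pics/w5.png",im);pickle.dump((ob,m),open("w5.pkl","wb"))
print(ob["eef_pos"],ob["clock"],Ro.from_rotvec(ob["ee_rot"]).as_matrix()[:2,0])
cv2.imwrite("pics/w5c.png",cv2.resize(im[30:200,120:350],None,fx=3.4,fy=3.4,interpolation=2))
E
```

```text
clock: 15.05
eef_pos: [0.4344, 0.2029, 0.2967]
ee_rot: [3.12, -0.359, -0.003]
wrist_force: [-0.3, -0.1, 0.1]
opening: 0.0876
grasp_force: 0.0
[0.43443456 0.20288251 0.29669776] 15.05 [ 0.97388826 -0.22701936]
```

View pics/w5c.png

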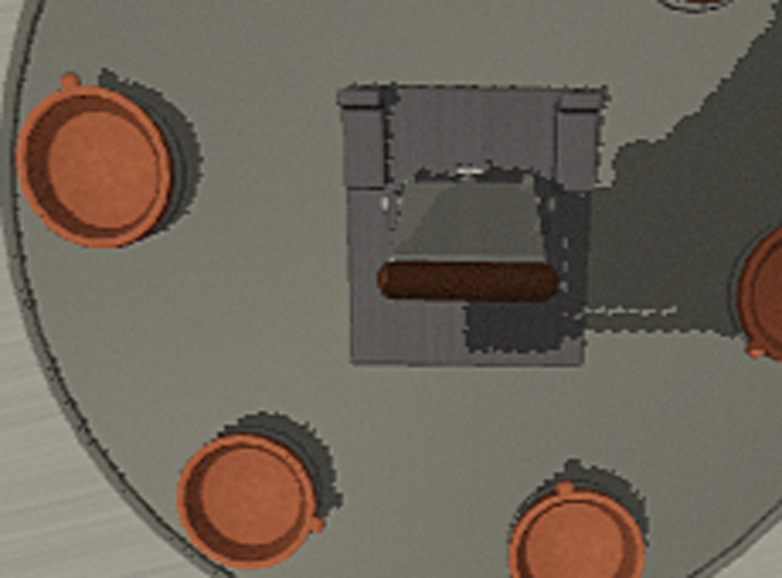

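The back stands open, with its rail at about (468,281) in the crop, and the base has hardly moved. I'll go above the plaque with the tool turned by −2.2.

```bash
python3 -m crank '{"translation":[[0.01,0.03,-0.02],[0.03,0.07,-0.05],[0.05,0.11,-0.08],[0.07,0.155,-0.1],[0.09,0.2,-0.103],[0.11,0.245,-0.103],[0.13,0.29,-0.103],[0.15,0.335,-0.103],[0.17,0.38,-0.103],[0.19,0.422,-0.103]],"turn":[-0.18,-0.36,-0.54,-0.72,-0.9,-1.08,-1.26,-1.44,-1.62,-1.8],"fingers":[1,1,1,1,1,1,1,1,1,1]}'; python3 -m crank '{"translation":[[0,0,0],[0,0,0],[0,0,0],[0,0,0],[0,0,0]],"turn":[-0.17,-0.34,-0.4,-0.4,-0.4],"fingers":[1,1,1,1,1]}'
python3 - <<'E'
from h import *
import pickle
ob,m=pickle.load(open("w5.pkl","rb"))
print("rail",onz(m,[(231.5,112.4),(284.1,112.9)],.116).round(4)); b=onz(m,[(223.5,137.1),(291.8,137.1)],.013);print("base",b.round(4),b.mean(0)+.055*np.array([.974,-.227,0]))
ob=arm.get_obs();m=arm.camera_model("wrist");im=arm.get_image("wrist");cv2.imwrite("pics/w6.png",im);pickle.dump((ob,m),open("w6.pkl","wb"))
print(ob["eef_pos"],ob["clock"],Ro.from_rotvec(ob["ee_rot"]).as_matrix().round(3),ob["joint_positions"])
cv2.imwrite("pics/w6c.png",cv2.resize(im[20:330,80:430],None,fx=1.9,fy=1.9,interpolation=2))
E
```

```text
clock: 16.35
eef_pos: [0.524, -0.2529, 0.3995]
ee_rot: [-2.247, -2.193, 0.001]
wrist_force: [0.4, 0.3, -0.4]
opening: 0.0879
grasp_force: 0.0
clock: 16.98
eef_pos: [0.5239, -0.2507, 0.4003]
ee_rot: [-1.776, -2.59, 0.0]
wrist_force: [-0.6, 0.1, 1.0]
opening: 0.0878
grasp_force: 0.0
rail [[0.5088 0.2141 0.116 ]
 [0.4953 0.1587 0.116 ]]
base [[0.4773 0.2434 0.013 ]
 [0.4545 0.1462 0.013 ]] [0.51945623 0.18235622 0.013     ]
[ 0.52390805 -0.25067674  0.40034356] 16.975 [[-0.36   0.933 -0.001]
 [ 0.933  0.36   0.001]
 [ 0.001 -0.001 -1.   ]] [ 0.69455422  0.24810316 -0.44186494  1.54271362  0.10692285  1.37607801
  0.61248861]
```

View pics/w6c.png

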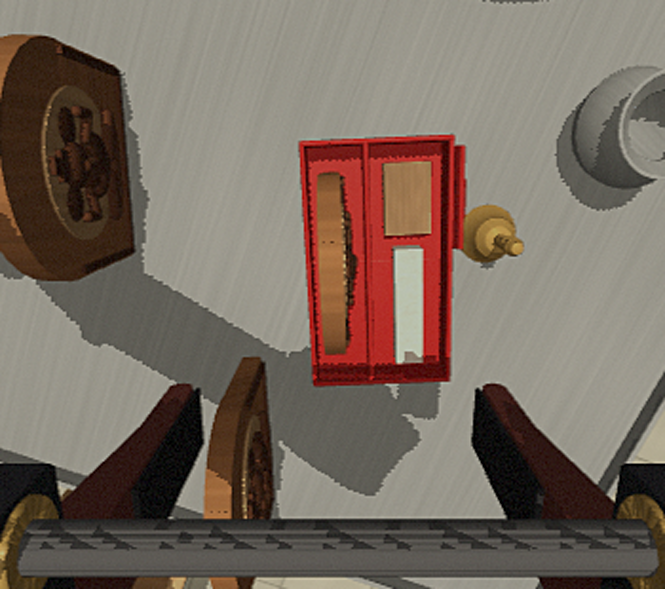

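The plaque lies lengthwise at about (332,262) in the crop, relief on tool +y. I've used up the picture views, so I'll measure its edges numerically.

```bash
python3 - <<'E'
from h import *
import pickle
ob,m=pickle.load(open("w6.pkl","rb"));im=cv2.imread("pics/w6.png");h=cv2.cvtColor(im,cv2.COLOR_BGR2HSV)
print(h[150,240:275].tolist())
k=((h[...,0]>=6)&(h[...,0]<25)&(h[...,1]>60)&(h[...,2]>110));k[:, :238]=0;k[:,272:]=0
for y in range(106,212,6):
    x=np.where(k[y])[0]; print(y,(x.min(),x.max(),len(x)) if len(x) else None)
E
```

```text
[[11, 54, 142], [1, 222, 186], [1, 202, 177], [179, 200, 42], [2, 218, 125], [1, 194, 196], [2, 191, 186], [10, 170, 174], [15, 155, 166], [14, 158, 168], [14, 157, 167], [14, 155, 170], [14, 156, 170], [13, 157, 169], [14, 154, 171], [14, 155, 170], [14, 158, 171], [14, 155, 171], [14, 158, 173], [14, 154, 169], [15, 135, 151], [18, 117, 157], [0, 196, 13], [15, 127, 36], [5, 90, 37], [2, 202, 120], [1, 193, 196], [1, 189, 186], [1, 190, 183], [2, 193, 185], [1, 192, 183], [2, 202, 140], [1, 233, 92], [2, 208, 184], [1, 209, 172]]
106 None
112 (np.int64(258), np.int64(258), 1)
118 (np.int64(247), np.int64(258), 12)
124 (np.int64(247), np.int64(258), 12)
130 (np.int64(247), np.int64(259), 13)
136 (np.int64(239), np.int64(260), 15)
142 (np.int64(247), np.int64(261), 15)
148 (np.int64(247), np.int64(260), 14)
154 (np.int64(247), np.int64(261), 15)
160 (np.int64(248), np.int64(261), 14)
166 (np.int64(248), np.int64(261), 14)
172 (np.int64(248), np.int64(261), 14)
178 (np.int64(248), np.int64(262), 15)
184 (np.int64(249), np.int64(261), 13)
190 (np.int64(249), np.int64(261), 13)
196 (np.int64(250), np.int64(261), 12)
202 None
208 (np.int64(243), np.int64(243), 1)
```

```bash
python3 - <<'E'
from h import *
import pickle
ob,m=pickle.load(open("w6.pkl","rb"));R=Ro.from_rotvec(ob["ee_rot"]).as_matrix()
f=lambda uv,z:((onz(m,uv,z)-ob["eef_pos"])@R*1000).round(1)
for z in(.17,.18,.19):print(z,f([(252.5,110.5),(255.7,206.8)],z).tolist())
print("apex",f([(247.2,158),(261.8,158)],.235).tolist())
im=cv2.imread("pics/w6.png");h=cv2.cvtColor(im,cv2.COLOR_BGR2HSV)
for c in (251,253,255):
    k=(h[100:215,c,0]>=6)&(h[100:215,c,0]<25)&(h[100:215,c,2]>40); w=np.where(k)[0]+100; print(c,w.min(),w.max(),len(w))
E
```

```text
0.17 [[73.0, -6.6, 230.4], [-54.3, -2.9, 230.3]]
0.18 [[73.2, -6.5, 220.4], [-50.8, -2.9, 220.3]]
0.19 [[73.3, -6.3, 210.4], [-47.2, -2.8, 210.3]]
apex [[24.7, -11.6, 165.4], [24.7, 4.1, 165.4]]
251 111 206 96
253 111 206 96
255 111 206 96
```

```bash
python3 -m crank '{"translation":[[0.012,-0.004,0.04],[0.012,-0.004,0.08],[0.012,-0.004,0.12],[0.012,-0.004,0.15],[0.012,-0.004,0.17],[0.012,-0.004,0.178],[0.012,-0.004,0.178],[0.012,-0.004,0.178]],"turn":[-0.03,-0.03,-0.03,-0.03,-0.03,-0.03,-0.03,-0.03],"fingers":[0.3,0.3,0.3,0.3,0.3,0.3,0.3,0.3]}' 25;  python3 -m crank '{"translation":[[0,0,0],[0,0,0],[0,0,0],[0,0,0],[0,0,0],[0,0,0],[0,0,0],[0,0,0]],"turn":[0,0,0,0,0,0,0,0],"fingers":[-0.2,-0.5,-0.7,-0.9,-0.9,-0.9,-0.9,-0.9]}'
python3 - <<'E'
from h import *
ob=arm.get_obs();R=Ro.from_rotvec(ob["ee_rot"]).as_matrix();print(R.round(3),ob["eef_pos"],ob["moment"],ob["joint_positions"])
E
```

```text
clock: 18.02
eef_pos: [0.5165, -0.2408, 0.2242]
ee_rot: [1.735, 2.617, 0.0]
wrist_force: [-0.2, -0.4, -0.4]
opening: 0.0569
grasp_force: 0.0
clock: 19.02
eef_pos: [0.5158, -0.2406, 0.2232]
ee_rot: [1.735, 2.619, -0.0]
wrist_force: [-1.3, 0.2, 0.7]
opening: 0.0142
grasp_force: 25.0
[[-0.39   0.921  0.   ]
 [ 0.921  0.39  -0.   ]
 [-0.    -0.    -1.   ]] [ 0.51584323 -0.24061744  0.2231726 ] [-0.07940682 -0.10023234  0.01660106] [ 0.67838435  0.35807499 -0.43999582  1.80891242  0.17687346  1.0133014
  0.5692969 ]
```

```bash
python3 -m crank '{"translation":[[0,0,-0.015],[0,0,-0.04],[0,0,-0.065],[0,0,-0.08],[0.02,0.01,-0.08],[0.055,0.03,-0.08],[0.09,0.05,-0.08],[0.13,0.07,-0.08],[0.17,0.09,-0.08],[0.21,0.11,-0.08]],"turn":[0,0,0,0,0.05,0.15,0.25,0.35,0.45,0.55],"fingers":[-0.9,-0.9,-0.9,-0.9,-0.9,-0.9,-0.9,-0.9,-0.9,-0.9]}'
python3 - <<'E'
from h import *
ob=arm.get_obs();p=ob["eef_pos"];R=Ro.from_rotvec(ob["ee_rot"]).as_matrix();print(R.round(3),p,ob["wrist_force"])
y=R[:2,1];print("turn",np.arctan2(y[1],y[0])+np.radians(13.2))
print(totool(np.array([.5516,.1749,.19])-p).round(4))
E
```

```text
clock: 20.27
eef_pos: [0.535, -0.003, 0.3033]
ee_rot: [-2.385, -2.045, 0.0]
wrist_force: [0.7, 0.5, -1.2]
opening: 0.0137
grasp_force: 25.0
[[ 0.152  0.988 -0.   ]
 [ 0.988 -0.152 -0.   ]
 [-0.    -0.    -1.   ]] [ 0.53499974 -0.00298495  0.30328803] [ 0.72662809  0.51912535 -1.23203712]
turn 0.07742230071314118
[ 0.1784 -0.0107  0.1133]
```

```bash
python3 -m crank '{"translation":[[0.04,-0.002,0],[0.08,-0.005,0],[0.12,-0.008,0],[0.155,-0.01,0],[0.178,-0.011,0.01],[0.178,-0.011,0.04],[0.178,-0.011,0.06],[0.178,-0.011,0.08],[0.178,-0.011,0.08],[0.178,-0.011,0.08]],"turn":[0.03,0.06,0.08,0.08,0.08,0.08,0.08,0.08,0.08,0.08],"fingers":[-0.9,-0.9,-0.9,-0.9,-0.9,-0.9,-0.9,-0.9,-0.9,-0.9]}'
python3 - <<'E'
from h import *
import pickle
ob=arm.get_obs();m=arm.camera_model("wrist");im=arm.get_image("wrist");cv2.imwrite("pics/w7.png",im);pickle.dump((ob,m),open("w7.pkl","wb"))
p=ob["eef_pos"];R=Ro.from_rotvec(ob["ee_rot"]).as_matrix();print(R.round(3),p,ob["clock"])
x,yv=np.array([.9736,-.2284,0]),np.array([.2284,.9736,0]);O=np.array([.5195,.1824,0.005])
def px(X): q=m["mtx"]@(m["R"]@np.array(X)+m["t"]);return (q[:2]/q[2]).round(1).tolist()
S=lambda a,b,c:px(O+a*x+b*yv+np.array([0,0,c]))
print("stand +y side: ledge fr",S(.055,.05,.008),"rear corner",S(-.055,.05,.008),"rail end",S(-.0173,.029,.1112),"lip top +y",S(.047,.05,.032))
P=lambda a,b,c:px(p+R@np.array([a,b,c]))
print("plaque edge +x side at z=-80..",[P(.06,s,.08) for s in(-.007,.007)],"foot",[P(.06,s,.127) for s in(-.007,.007)])
h=cv2.cvtColor(im,cv2.COLOR_BGR2HSV)
for v in range(100,240,7):
    # lit-brown run near centre
    k=(h[v,200:320,0]>=5)&(h[v,200:320,0]<22)&(h[v,200:320,1]>110); w=np.where(k)[0]+200
    print(v,(w.min(),w.max(),len(w)) if len(w) else None,end=" ")
E
```

```text
clock: 21.52
eef_pos: [0.5513, 0.1735, 0.224]
ee_rot: [2.461, 1.952, 0.001]
wrist_force: [-0.7, 0.2, -1.8]
opening: 0.014
grasp_force: 25.0
[[ 0.228  0.974  0.001]
 [ 0.974 -0.228  0.   ]
 [ 0.001  0.001 -1.   ]] [0.55126083 0.1734879  0.22399497] 21.525
stand +y side: ledge fr [276.3, 129.0] rear corner [184.9, 129.1] rail end [201.4, 162.5] lip top +y [270.6, 130.7]
plaque edge +x side at z=-80.. [[249.5, 131.0], [267.9, 130.9]] foot [[250.8, 126.6], [266.0, 126.6]]
100 None 107 None 114 None 121 None 128 (np.int64(250), np.int64(264), 15) 135 (np.int64(248), np.int64(269), 22) 142 (np.int64(246), np.int64(272), 27) 149 (np.int64(246), np.int64(269), 24) 156 (np.int64(245), np.int64(269), 25) 163 (np.int64(200), np.int64(269), 30) 170 (np.int64(200), np.int64(274), 38) 177 (np.int64(200), np.int64(274), 38) 184 (np.int64(200), np.int64(275), 41) 191 (np.int64(200), np.int64(274), 40) 198 (np.int64(200), np.int64(274), 41) 205 (np.int64(200), np.int64(273), 41) 212 (np.int64(200), np.int64(279), 47) 219 (np.int64(200), np.int64(319), 58) 226 (np.int64(232), np.int64(319), 60) 233 (np.int64(229), np.int64(319), 66)
```

```bash
python3 - <<'E'
from h import *
import pickle
ob,m=pickle.load(open("w7.pkl","rb"));im=cv2.imread("pics/w7.png");h=cv2.cvtColor(im,cv2.COLOR_BGR2HSV);g=im.max(2)
x,yv=np.array([.9736,-.2284,0]),np.array([.2284,.9736,0]);O=np.array([.5195,.1824,0.005])
def px(X): q=m["mtx"]@(m["R"]@np.array(X)+m["t"]);return (q[:2]/q[2]).round(1).tolist()
S=lambda a,b,c:px(O+a*x+b*yv+np.array([0,0,c]))
print("rail exp edges",S(-.0233,.02,.1112),S(-.0113,.02,.1112))
for v in(170,174,178):
    w=np.where((h[v,170:232,0]<22)&(h[v,170:232,1]>110))[0]+170;print(v,w.tolist())
for v in(134,138): print(v,g[v,176:250].tolist())
E
```

```text
rail exp edges [195.2, 172.5] [208.7, 172.5]
170 [196, 197, 198, 199, 200, 201, 202, 203, 204, 205, 206, 207]
174 [196, 197, 198, 199, 200, 201, 202, 203, 204, 205, 206, 207, 208]
178 [196, 197, 198, 199, 200, 201, 202, 203, 204, 205, 206, 207, 208]
134 [126, 127, 129, 129, 126, 129, 128, 126, 129, 124, 89, 95, 103, 100, 102, 100, 104, 98, 103, 105, 104, 103, 101, 101, 101, 99, 99, 102, 99, 99, 102, 101, 99, 102, 101, 97, 102, 99, 97, 99, 100, 100, 100, 101, 98, 97, 95, 100, 99, 99, 99, 98, 97, 98, 99, 99, 98, 99, 97, 95, 97, 94, 97, 96, 98, 99, 95, 91, 77, 103, 99, 99, 100, 99]
138 [128, 126, 126, 127, 126, 127, 126, 126, 128, 125, 96, 92, 103, 100, 100, 102, 103, 102, 102, 98, 100, 101, 101, 104, 98, 100, 96, 99, 100, 99, 98, 99, 103, 101, 99, 100, 100, 102, 102, 99, 100, 101, 98, 102, 99, 98, 96, 98, 97, 101, 100, 97, 99, 99, 98, 100, 99, 102, 98, 98, 99, 97, 97, 101, 100, 100, 102, 95, 78, 99, 101, 114, 109, 109]
```

Rail, base edge and plaque all register within about 1 mm. Lowering the plaque now.

```bash
python3 -m crank '{"translation":[[0,-0.001,0.01],[0.001,-0.001,0.025],[0.001,-0.001,0.04],[0.001,-0.001,0.053],[0.001,-0.001,0.062],[0.001,-0.001,0.067],[0.001,-0.001,0.07],[0.001,-0.001,0.072],[0.001,-0.001,0.072]],"turn":[0,0,0,0,0,0,0,0,0],"fingers":[-0.9,-0.9,-0.9,-0.9,-0.9,-0.9,-0.9,-0.9,-0.9]}'; python3 -m crank '{"translation":[[0,0,0.001],[0,0,0.0015],[0,0,0.002],[0,0,0.002]],"turn":[0,0,0,0],"fingers":[-0.9,-0.9,-0.9,-0.9]}'
```

```text
clock: 22.7
eef_pos: [0.5503, 0.1746, 0.1513]
ee_rot: [2.461, 1.952, 0.0]
wrist_force: [-0.4, 0.4, -3.6]
opening: 0.0135
grasp_force: 25.0
clock: 23.2
eef_pos: [0.5504, 0.1746, 0.1502]
ee_rot: [2.461, 1.952, 0.001]
wrist_force: [-2.4, -0.9, 5.2]
opening: 0.0136
grasp_force: 25.0
```

```bash
python3 -m crank '{"translation":[[0,0,-0.0005],[0,0,-0.0005],[0,0,-0.0005],[0,-0.002,-0.0005],[0,-0.005,-0.0005],[0,-0.008,-0.0005],[0,-0.011,-0.0005],[0,-0.014,-0.0005],[0,-0.017,-0.0005],[0,-0.020,-0.0005]],"turn":[0,0,0,0,0,0,0,0,0,0],"fingers":[-0.6,-0.45,-0.45,-0.45,-0.45,-0.45,-0.45,-0.45,-0.45,-0.45]}' 
python3 - <<'E'
from h import *
for n in("wrist","scene"): cv2.imwrite(f"pics/{n}8.png",arm.get_image(n))
a=cv2.imread("pics/wrist8.png");h=cv2.cvtColor(a,cv2.COLOR_BGR2HSV)
for v in range(120,240,8):
    w=np.where((h[v,200:320,0]<22)&(h[v,200:320,1]>110))[0]+200; print(v,(w.min(),w.max()) if len(w) else None,end=" ")
E
```

```text
clock: 24.45
eef_pos: [0.5305, 0.1791, 0.1496]
ee_rot: [2.461, 1.953, -0.0]
wrist_force: [-0.7, 0.4, 0.5]
opening: 0.0243
grasp_force: 0.0
120 None 128 (np.int64(272), np.int64(286)) 136 (np.int64(258), np.int64(290)) 144 (np.int64(253), np.int64(289)) 152 (np.int64(250), np.int64(289)) 160 (np.int64(248), np.int64(289)) 168 (np.int64(247), np.int64(292)) 176 (np.int64(245), np.int64(292)) 184 (np.int64(244), np.int64(291)) 192 (np.int64(205), np.int64(291)) 200 (np.int64(206), np.int64(291)) 208 (np.int64(206), np.int64(290)) 216 (np.int64(206), np.int64(292)) 224 (np.int64(207), np.int64(292)) 232 (np.int64(207), np.int64(294))
```

The foot stayed put and the top is leaning back between the fingers. I'll continue while widening.

```bash
python3 -m crank '{"translation":[[0,-0.003,0],[0,-0.006,0],[0,-0.009,0],[0,-0.012,0],[0,-0.015,0],[0,-0.018,0],[0,-0.021,0],[0,-0.021,0],[0,-0.021,0],[0,-0.021,0]],"turn":[0,0,0,0,0,0,0,0,0,0],"fingers":[-0.42,-0.38,-0.34,-0.3,-0.24,-0.18,-0.1,0.0,0.1,0.1]}' 
python3 -m crank '{"translation":[[0,0,-0.01],[0,0,-0.03],[0,0,-0.06],[0,0,-0.1],[0,0,-0.12],[0,0,-0.12],[0,0,-0.12]],"turn":[0,0,0,0,0,0,0],"fingers":[0.1,0.1,0.1,0.3,0.5,0.5,0.5]}' 
python3 - <<'E'
from h import *
import pickle
ob=arm.get_obs();m=arm.camera_model("wrist");im=arm.get_image("wrist");cv2.imwrite("pics/w9.png",im);cv2.imwrite("pics/s9.png",arm.get_image("scene"));cv2.imwrite("pics/t9.png",arm.get_image("top"))
x,yv=np.array([.9736,-.2284,0]),np.array([.2284,.9736,0]);O=np.array([.5195,.1824,0.005])
def px(X): q=m["mtx"]@(m["R"]@np.array(X)+m["t"]);return (q[:2]/q[2]).round(1).tolist()
S=lambda a,b,c:px(O+a*x+b*yv+np.array([0,0,c]))
print("exp foot +y back/front",S(.025,.06,.018),S(.038,.06,.023),"apex back/front",S(.025-.048,0,.018+.1315),S(.025-.048+.013,0,.018+.1365),"rear corner",S(-.055,.05,.008))
h=cv2.cvtColor(im,cv2.COLOR_BGR2HSV);g=im.max(2)
for v in range(80,230,6):
    w=np.where((h[v,150:340,0]<22)&(h[v,150:340,1]>110))[0]+150; print(v,(int(w.min()),int(w.max())) if len(w) else None,end=" ")
print(ob["eef_pos"],ob["clock"])
for n in "st":
    a=cv2.imread(f"pics/{n}9.png");b=cv2.imread(f"pics/{'scene' if n=='s' else 'top'}0.png");k=(cv2.cvtColor(a,cv2.COLOR_BGR2HSV));k=(k[...,0]<14)&(k[...,1]>120)&(k[...,2]>90)
    print(n,[(c.round(1).tolist(),int(s[4])) for c,s in blobs(k,40)])
E
```

```text
clock: 25.8
eef_pos: [0.5103, 0.1838, 0.1496]
ee_rot: [2.461, 1.952, 0.0]
wrist_force: [0.5, -0.6, 0.9]
opening: 0.0482
grasp_force: 0.0
clock: 26.68
eef_pos: [0.5098, 0.1835, 0.2689]
ee_rot: [-2.461, -1.952, 0.002]
wrist_force: [0.1, -0.6, -0.0]
opening: 0.0653
grasp_force: 0.0
exp foot +y back/front [284.7, 119.1] [295.1, 119.3] apex back/front [244.3, 192.0] [258.2, 193.5] rear corner [224.6, 126.4]
80 (154, 198) 86 (153, 200) 92 (154, 201) 98 (155, 199) 104 (159, 198) 110 (165, 192) 116 (169, 173) 122 (275, 293) 128 (258, 294) 134 (254, 294) 140 (251, 294) 146 (249, 294) 152 (248, 294) 158 (246, 294) 164 (245, 294) 170 (244, 293) 176 (244, 293) 182 (153, 293) 188 (150, 293) 194 (150, 292) 200 (150, 292) 206 (150, 339) 212 (153, 339) 218 (165, 339) 224 (187, 339) [0.50981585 0.18349804 0.26893261] 26.675
s [([403.8, 23.3], 999), ([170.5, 139.4], 143), ([309.9, 159.1], 181), ([344.2, 169.0], 412), ([285.0, 185.8], 204), ([200.4, 210.3], 1172), ([372.9, 196.7], 207), ([115.1, 206.6], 293), ([226.3, 225.4], 187), ([349.0, 227.0], 235), ([200.6, 239.1], 44)]
t [([168.7, 159.9], 265), ([312.5, 194.8], 2273), ([210.9, 177.6], 102), ([397.2, 208.4], 447), ([162.4, 209.5], 70), ([216.1, 224.2], 293), ([178.2, 252.5], 292), ([332.4, 284.3], 267)]
```

The plaque's foot and top edges match the expected 20° lean to within 1 px. I'll back off and do one last check of the diya and the bystanders.

```bash
python3 -m crank '{"translation":[[0,0,-0.05],[-0.03,0,-0.1],[-0.08,0,-0.12],[-0.13,0,-0.12],[-0.18,0,-0.12],[-0.23,0,-0.12],[-0.28,0,-0.12],[-0.28,0,-0.12],[-0.28,0,-0.12]],"turn":[0,0,0,0,0,0,0,0,0],"fingers":[0.5,0.5,0.5,0.5,0.5,0.5,0.5,0.5,0.5]}' 
python3 - <<'E'
from h import *
C={}
for n in("top","scene"):
    m=arm.camera_model(n)
    for tag,a in(("old",cv2.imread(f"pics/{n}0.png")),("new",arm.get_image(n))):
        k=cv2.cvtColor(a,cv2.COLOR_BGR2HSV);k=(k[...,0]<12)&(k[...,1]>120)&(k[...,2]>90)
        print(n,tag,[(c.round(1).tolist(),int(s[4]),onz(m,c,.026)[0,:2].round(4).tolist()) for c,s in blobs(k,60) if s[4]<500])
E
```

```text
clock: 27.95
eef_pos: [0.4466, -0.088, 0.3892]
ee_rot: [-2.46, -1.953, 0.0]
wrist_force: [-0.6, 0.4, 0.6]
opening: 0.0657
grasp_force: 0.0
top old [([168.8, 160.2], 263, [0.6639, 0.2007]), ([211.0, 178.0], 279, [0.6085, 0.0672]), ([168.4, 220.8], 285, [0.4738, 0.1969]), ([216.2, 224.3], 280, [0.464, 0.0486]), ([135.6, 234.1], 270, [0.4322, 0.2973]), ([178.3, 252.5], 280, [0.3765, 0.1641])]
top new [([168.6, 160.2], 272, [0.6639, 0.2013]), ([210.9, 178.0], 285, [0.6085, 0.0674]), ([130.7, 187.9], 272, [0.5757, 0.3174]), ([216.2, 224.2], 286, [0.4641, 0.0487]), ([135.5, 234.2], 275, [0.4319, 0.2976]), ([178.3, 252.5], 286, [0.3765, 0.164])]
scene old [([309.8, 159.1], 175, [0.3788, 0.1666]), ([351.6, 163.9], 170, [0.4338, 0.2994]), ([327.1, 174.1], 198, [0.4538, 0.2036]), ([285.0, 185.8], 201, [0.4649, 0.0516]), ([303.3, 221.2], 231, [0.6097, 0.0697]), ([226.5, 225.6], 165, [0.5653, -0.1704]), ([348.9, 227.1], 231, [0.6651, 0.2024])]
scene new [([309.8, 159.1], 175, [0.3788, 0.1666]), ([351.4, 164.0], 178, [0.434, 0.2985]), ([285.0, 185.9], 202, [0.4651, 0.0516]), ([372.8, 196.7], 203, [0.5771, 0.3187]), ([190.3, 217.1], 497, [0.5067, -0.2759]), ([231.4, 205.6], 66, [0.4966, -0.1388]), ([303.3, 221.2], 232, [0.6096, 0.0698]), ([226.4, 225.7], 168, [0.5654, -0.1709]), ([348.9, 227.0], 232, [0.665, 0.2025])]
```

The diya is within about 1.5 mm of the cup's centre, nothing else has shifted, and the robot is clear of everything.

```bash
python3 -c "
from rig import arm
print(arm.sign_off())"
```

```text
the job is handed in; nothing more can be done
None
```

I handed the job in at about 28 s: by my camera measurements the diya is in the empty cup about 1.5 mm off centre, the stand's back is fully open, the plaque leans centred on it with its relief to the front, the five other diyas and the bell have not moved, and the gripper is clear; I did not re-measure the lota, and the judge's verdict was not shown.

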